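Bridge a dyed link over two set-up blocks and weight it down

TASK

Set the purple link up for filing on the steel set-up plate: stand the brass block on the yellow rectangle and the aluminium block on the blue rectangle, each flat, centred and lined up with the rectangle under it, then lay the link flat across the two blocks like a bridge, dyed face up, centred over the plate and in line with it, with the end that has the white stripe over the brass block. Last of all, stand the red weight upright on the middle of the link, in the gap between the two blocks. Leave the bottle, the red carton and the file where they are.

Things in the scene. Friction and masses are not known exactly. Their poses are not given: they have to be found in the camera images.
- brass_block: loose brass set-up block, 0.5 kg, 40 mm (its x) by 56 mm (its y) by 30 mm high, with a dark hole in the middle of its top and two dark grooves across it (looks only: flat and solid); starts flat on the bench. Origin: centre of its underside; z up.
- alu_block: loose bare-aluminium (silver) set-up block, 0.18 kg, same size and markings as the brass one: 40 mm (x) by 56 mm (y) by 30 mm high; starts flat on the bench. Origin: centre of its underside; z up.
- link: loose flat steel link dyed purple, 0.35 kg, 150 mm long (its x) by 40 mm wide (its y) by 10 mm thick, round ends, a dark hole near each end; starts flat on the bench. A white stripe crosses its top 36 mm from the middle, on its +x half: that is the striped end. Origin: centre of its underside; z up.
- weight: loose hold-down weight, 0.32 kg, round about its z: red body 38 mm across and 34 mm high, a thin neck, and a steel knob 26 mm across from 42 to 58 mm above the underside (total height 58 mm); starts upright on the bench. Origin: centre of its underside.
- plate: fixed steel set-up plate, 220 mm (its x) by 100 mm (its y) by 12 mm thick, lying on the bench. It carries the two painted seats (rectangles) 50 mm either side of its middle along its x. Origin: centre of its underside, z up, so its top is at z = 12 mm. Its x runs roughly across the robot's view (left-right), up to about 23 degrees off.
- yellow_seat: fixed yellow-painted raised seat on the plate, 48 mm along the plate's x by 64 mm along the plate's y, 3 mm thick, axes parallel to the plate's; either end of the plate. Origin: centre of its underside, on the plate's top; its own top is 15 mm above the bench. The brass block's 40 mm side goes along the 48 mm side.
- blue_seat: fixed blue-painted raised seat on the plate, the same size as the yellow one (48 by 64 by 3 mm), at the other end, 100 mm from it centre to centre. Origin: centre of its underside, on the plate's top. The aluminium block goes here.
- bottle: bystander: white bottle with blue label and grey cap, 56 mm across, 95 mm high, standing beyond the plate. Origin: centre of its underside.
- carton: bystander: red cutter carton, 130 mm (x) by 36 mm (y) by 32 mm high, lying beyond the plate on the left. Origin: centre of its underside.
- file: bystander: hand file with black handle, about 245 mm long (its x, handle to -x), 26 mm high at the handle, lying beyond the plate on the right. Origin: under its length at bench level, 120 mm from the handle's end.
Not all that is in view belongs to the job. Of the things like the brass_block, leave any that is green; of the rest the smaller one is meant. Of the things that look like the weight, take the one that is farthest to the robot's right at the start.

How it is judged (in metres and radians):
On the way, in this order (a step that is already met when the one before it is completed fails the run):
1. the brass block stands on the yellow seat and the aluminium block on the blue seat, both let go (horizontal distance between brass_block and yellow_seat below 0.01 m and angle between the x axis of each of brass_block, alu_block and the x axis of plate, either way round below 0.17 rad and angle between each of brass_block, alu_block's own z axis and vertical below 0.06 rad and z of brass_block in the frame of yellow_seat between 0.0005 and 0.0055 m and horizontal distance between alu_block and blue_seat below 0.01 m and z of alu_block in the frame of blue_seat between 0.0005 and 0.0055 m and contact force between the fingers and brass_block below 0.1 N and contact force between the fingers and alu_block below 0.1 N), for 0.2 s.
2. the link lies let go across both blocks, striped end over the brass one (horizontal distance between brass_block and yellow_seat below 0.01 m and angle between the x axis of each of brass_block, alu_block, link and the x axis of plate, either way round below 0.17 rad and angle between each of brass_block, alu_block, link's own z axis and vertical below 0.06 rad and z of brass_block in the frame of yellow_seat between 0.0005 and 0.0055 m and horizontal distance between alu_block and blue_seat below 0.01 m and z of alu_block in the frame of blue_seat between 0.0005 and 0.0055 m and horizontal distance between link and plate below 0.012 m and x of brass_block in the frame of link above 0.03 m and x of alu_block in the frame of link below -0.03 m and z of link in the frame of plate between 0.041 and 0.049 m and contact force between the fingers and link below 0.1 N), for 0.2 s.
3. the weight stands let go on the middle of the link (horizontal distance between brass_block and yellow_seat below 0.01 m and angle between the x axis of each of brass_block, alu_block, link and the x axis of plate, either way round below 0.17 rad and angle between each of brass_block, alu_block, link's own z axis and vertical below 0.06 rad and z of brass_block in the frame of yellow_seat between 0.0005 and 0.0055 m and horizontal distance between alu_block and blue_seat below 0.01 m and z of alu_block in the frame of blue_seat between 0.0005 and 0.0055 m and horizontal distance between link and plate below 0.012 m and x of brass_block in the frame of link above 0.03 m and x of alu_block in the frame of link below -0.03 m and z of link in the frame of plate between 0.041 and 0.049 m and horizontal distance between weight and link below 0.012 m and angle between weight's own z axis and vertical below 0.08 rad and z of weight in the frame of link between 0.007 and 0.013 m and contact force between the fingers and weight below 0.1 N), for 0.2 s.
At the end, for the whole second after the job is handed in: Brass block flat on yellow seat, aluminium on blue: within 10 mm and 0.17 rad of square; link flat across both, within 12 mm of the plate's centre and 0.17 rad of its x, striped end over brass; weight upright on the link within 12 mm of its centre; all released, at rest (horizontal distance between brass_block and yellow_seat below 0.01 m and angle between the x axis of each of brass_block, alu_block, link and the x axis of plate, either way round below 0.17 rad and angle between each of brass_block, alu_block, link's own z axis and vertical below 0.06 rad and z of brass_block in the frame of yellow_seat between 0.0005 and 0.0055 m and horizontal distance between alu_block and blue_seat below 0.01 m and z of alu_block in the frame of blue_seat between 0.0005 and 0.0055 m and horizontal distance between link and plate below 0.012 m and x of brass_block in the frame of link above 0.03 m and x of alu_block in the frame of link below -0.03 m and z of link in the frame of plate between 0.041 and 0.049 m and horizontal distance between weight and link below 0.012 m and angle between weight's own z axis and vertical below 0.08 rad and z of weight in the frame of link between 0.007 and 0.013 m and linear speed of each of brass_block, alu_block, link, weight below 0.02 m/s); the robot touches nothing.
It fails at once if the bottle is disturbed (moved over 15 mm or tipped) (distance of bottle from where it was at the start of the episode above 0.015 m or angle between bottle's own z axis and vertical above 0.3 rad).
It fails at once if the carton is disturbed (moved over 15 mm or tipped) (distance of carton from where it was at the start of the episode above 0.015 m or angle between carton's own z axis and vertical above 0.3 rad).
It fails at once if the file is disturbed (moved over 15 mm or tipped) (distance of file from where it was at the start of the episode above 0.015 m or angle between file's own z axis and vertical above 0.3 rad).
It fails at once if the weight is tipped over (angle between weight's own z axis and vertical above 0.6 rad).
It also fails if it takes over 109 s, if anything falls off the work surface, if the arm or the gripper's body presses on something with over 40 N, if the wrist force passes 120 N, or if a joint passes its speed limit or range.

ROBOT

A 6-joint arm with a two-finger parallel gripper is mounted at the origin on the work surface. World frame = base frame: x ahead of the robot, y to its left, z up, the work surface at z = 0. Lengths are in mm, angles in degrees, forces in N, time in s.
With the tool pointing down it reaches from about 300 to 850 mm from the base axis. Payload 4.2 kg.
Tool frame: the origin (TCP) lies midway between the tips of the shut fingers; the grasp point (between the pads) lies 19 mm behind it (env.hold_point_z is the z of the grasp point in the tool frame, in mm); z points along the fingers, y is the direction in which the jaws open and shut (so a half turn about z gives the same grasp; the last joint's range is limited). The gripper opens to 91 mm and grips with 3 to 60 N. Pads are 32 mm wide; open, the fingers measure 118 mm over their backs; the gripper's body (76 mm by 178 mm) begins 60 mm behind the grasp point.
Start: joints at [72.365, 18.312, 89.639, -0, 72.044, -1.146], TCP at [163.212, 551.367, 213.976] pointing down, gripper open.
Joint ranges: [-177.97, 177.97], [-48.28, 115.42], [12.27, 149.76], [-77.06, 257.06], [2.81, 150.46], [-146.56, 146.56]. Speed limits (degrees/s): [147.25, 147.25, 180, 180, 180, 180].

INTERFACE

Orientations are given as [roll, pitch, yaw] about the fixed x, y, z axes, in that order (R = Rz(yaw) Ry(pitch) Rx(roll)).
In Python, from workcell import env, grab_frame, camera_params, spotter gives the robot as it stands. The module is installed in compiled form; this text tells all that it offers.
- The arm moves only by the shell command python3 -m jog 'ROWS' [FORCE]. ROWS is text: rows parted by semicolons, each of 7 numbers parted by spaces: the turn, a rotation vector about the world's x, y, z in units of 5 degrees (1.0 is 5 degrees), then the shift along the world's x, y, z in units of 25 mm (1.0 is 25 mm), then the opening, from 0 (shut) to 1 (fully open). A call has 1 to 5 rows; each row is the pose to reach, as a shift and turn from the pose commanded when the call began; what a row does not reach only later rows make up. A row lasts 1/8 s, in which the tool goes at most 62.5 mm and 10.7 degrees, less where a joint would pass 70% of its speed; a pose out of reach is approached as far as the arm can. A call with a gripper value outside its range is refused whole. The fingers move at their own pace and stop on an object; FORCE is the grip in N (left out, the last holds). Time passes only in rows, so rows that repeat a pose let the fingers close. It gives the time, the measured TCP pose, the force and the opening at its end, in the units of the state.
- env.state(): the state, without advancing time (a new reading comes with each control period).
- grab_frame(name): name is "scene" or "top" or "wrist"; returns the picture (480x640x3 uint8, red, green, blue); there is no depth.
- camera_params(name): a dict with "K" (3x3 intrinsics, pixels), "dist" ([k1, k2, p1, p2, k3] as OpenCV has them; the pictures are not rectified), "rvec" (rotation vector, rad) and "tvec" (3), from world to camera coordinates, as OpenCV has them. Camera axes: x right, y down, z forward; pixel columns grow to the right and rows downward; lengths in mm; the calibration is good to about 2 mm. A picture is of the moment at which its call begins: read the wrist's pose just before it. camera_params takes no time and is no camera call; for the wrist camera it gives the pose at the moment of the call.
- env.job_done(): hands the job in, once; it reports no verdict.
Trained networks look in the newest picture that a camera, given by its name, has taken for a name from the list of things; names that differ only in an ending like _2 or _b are one class to them, and where a whole thing is asked for, a point or a joint stands for the part that bears it (a point fixed in the world has none). Each returns a list of dicts, best first, with "conf" (0 to 1); they miss things now and then, are a little off and sometimes report something else, mostly with a low value. They report only what shows in the picture. A call takes as long as a camera call. They do not tell look-alikes from the thing itself.
- spotter.look_for(query, camera): "box" ([left, top, width, height] in pixels, round what is visible of it).
- spotter.trace(query, camera): "region" (480x640 bool, what is visible of it) and "box" ([left, top, width, height] in pixels, round what is visible of it).
The state is a dict: "time_s": time; "qpos": joint angles; "qvel": joint speeds; "effort": joint torques, N m; "ee_pos": TCP position; "ee_rot": TCP orientation; "force": force on the tool from outside, world axes, zero at the start; "torque": the same for the moment, N m; "gripper_width": finger opening in mm.
Only numpy, scipy, OpenCV 4.12 (cv2) and the standard library are available. Lean on these libraries where they do the work, as an engineer would, in place of code of your own. Each camera call takes 0.05 s, during which the arm holds its last target. There are 200 camera calls.

## Working session

There is one attempt and no reset: what is moved stays moved. The work goes in short steps, Python scripts to look and compute and a shell command to move; the robot and the scene stay as the last step left them, time stands still between calls to the robot, and variables do not carry over. Pictures are saved under pics/ and viewed, about 12 in all and at most 16, crops included, and the job is handed in when it is done.

```bash
mkdir -p pics
cat > h.py <<'E'
import numpy as np, cv2
from workcell import env, grab_frame, camera_params, spotter
def save(name,img,crop=None,s=1):
    if crop: x,y,w,h=crop; img=img[y:y+h,x:x+w]
    if s!=1: img=cv2.resize(img,None,fx=s,fy=s,interpolation=cv2.INTER_CUBIC)
    cv2.imwrite('pics/'+name,img[:,:,::-1])
def toworld(px,z,cam,P=None):
    P=P or camera_params(cam)
    K,d=np.array(P['K'],float),np.array(P['dist'],float)
    R=cv2.Rodrigues(np.array(P['rvec'],float))[0]; t=np.array(P['tvec'],float).ravel()
    u=cv2.undistortPoints(np.array(px,float).reshape(-1,1,2),K,d).reshape(-1,2)
    ray=np.c_[u,np.ones(len(u))]@R; c=-R.T@t
    return c+ray*((z-c[2])/ray[:,2])[:,None]
def rect(region,z,cam,P=None):
    "min-area rectangle in the world plane z of a region: centre, (long,short), angle of long side in deg"
    cs=max(cv2.findContours(region.astype('uint8'),0,2)[0],key=cv2.contourArea).reshape(-1,2)
    w=toworld(cs,z,cam,P)[:,:2].astype('float32')
    (c,(a,b),th)=cv2.minAreaRect(w)
    if a<b: a,b,th=b,a,th+90
    return np.round(c,1),np.round((a,b),1),round((th+90)%180-90,1)
E
python3 - <<'E'
from h import *
print(env.state(),env.hold_point_z)
for c in('scene','top'):
    im=grab_frame(c); save(c+'0.png',im)
    P=camera_params(c);R=cv2.Rodrigues(np.array(P['rvec'],float))[0];print(c,-R.T@np.array(P['tvec']).ravel(),R[2])
    for q in('brass_block','alu_block','link','weight','plate','yellow_seat','blue_seat','bottle','carton','file'):
        print(q,[(list(map(int,d['box'])),round(d['conf'],2)) for d in spotter.look_for(q,c) if d['conf']>.2])
E
```

```text
{'time_s': 0.0, 'qpos': array([ 7.23645988e+01,  1.83510444e+01,  8.97067728e+01, -1.30632012e-03,
        7.20410941e+01, -1.14541251e+00]), 'qvel': array([ 0.00781244,  0.04262977, -0.02189458,  0.09475772, -0.01273762,
        0.08237545]), 'effort': array([ 1.03785402e-03, -4.12469387e+01, -2.31972975e+01,  7.29456497e-02,
        4.57086833e-02, -1.17394843e-04]), 'ee_pos': array([163.06409694, 550.87824984, 213.12375349]), 'ee_rot': array([-1.79901084e+02, -7.35497717e-04,  1.63510415e+02]), 'force': array([ 0.09053174, -0.52912061, -0.37361446]), 'torque': array([-0.01950742,  0.00967061, -0.03369662]), 'gripper_width': 91.48023025763804} -18.8
scene [1324.89539311  258.28288869  917.67852017] [-0.6198589  -0.21591307 -0.75442461]
brass_block [([236, 181, 27, 34], 0.84), ([186, 172, 23, 23], 0.64), ([199, 204, 22, 17], 0.59)]
alu_block []
link [([427, 267, 26, 51], 0.8)]
weight [([434, 203, 23, 24], 0.65), ([465, 217, 23, 23], 0.62)]
plate [([282, 221, 102, 71], 0.93)]
yellow_seat [([337, 247, 28, 29], 0.65)]
blue_seat [([303, 230, 28, 25], 0.71)]
bottle [([281, 276, 26, 38], 0.86), ([304, 227, 27, 29], 0.61)]
carton []
file [([185, 229, 63, 78], 0.64)]
top [ 472.93039246    7.56903015 1102.90592633] [ 0.13266513  0.01032014 -0.99110719]
brass_block [([436, 238, 27, 19], 0.91), ([405, 269, 25, 33], 0.82), ([401, 143, 16, 102], 0.74), ([470, 275, 30, 26], 0.56)]
alu_block [([439, 312, 28, 25], 0.8)]
link [([190, 199, 17, 63], 0.6)]
weight [([158, 309, 18, 19], 0.76), ([404, 141, 12, 100], 0.62), ([190, 317, 22, 16], 0.52)]
plate [([253, 209, 101, 60], 0.62)]
yellow_seat [([269, 223, 27, 29], 0.74)]
blue_seat [([307, 230, 31, 31], 0.6)]
bottle [([307, 156, 27, 31], 0.74)]
carton [([227, 163, 25, 50], 0.87)]
file [([401, 143, 17, 98], 0.61)]
```

View pics/top0.png

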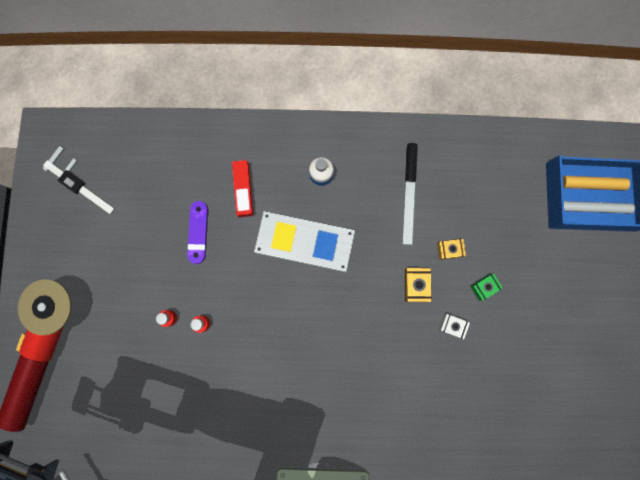

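Run:
```python
from h import *
im=cv2.imread('pics/top0.png')[:,:,::-1]
save('top0c.png',im,(140,130,370,220),2.1)
im=grab_frame('top')
for q,z in (('brass_block',30),('alu_block',30),('link',10),('weight',34),('plate',12),('yellow_seat',15),('blue_seat',15),('bottle',95),('carton',32),('file',15)):
    for d in spotter.trace(q,'top'):
        if d['conf']>.3: print(q,round(d['conf'],2),list(map(int,d['box'])),rect(d['region'],z,'top'))
```

```text
brass_block 0.67 [439, 239, 25, 18] (array([ 608.9, -281. ]), array([60. , 40.4]), -81.3)
brass_block 0.59 [407, 266, 23, 34] (array([ 524.5, -203.2]), array([75. , 61.6]), 1.5)
brass_block 0.56 [187, 315, 24, 19] (array([421.1, 286.2]), array([43.7, 35.9]), -87.9)
link 0.8 [188, 199, 21, 62] (array([634. , 312.8]), array([151. ,  47.3]), -0.7)
weight 0.82 [188, 316, 23, 17] (array([421.3, 286.2]), array([41.1, 36. ]), -86.9)
weight 0.63 [231, 159, 21, 53] (array([737.9, 205.3]), array([135.9,  41.9]), 7.0)
weight 0.51 [157, 308, 18, 16] (array([431.8, 364.1]), array([48.8, 34.5]), -80.0)
yellow_seat 0.66 [268, 225, 31, 27] (array([630.4, 108.1]), array([66.3, 47. ]), -12.8)
yellow_seat 0.42 [192, 199, 16, 61] (array([634.4, 310. ]), array([147.9,  44.4]), 0.6)
blue_seat 0.9 [312, 226, 21, 36] (array([612.7,  10.4]), array([64. , 47.6]), -9.8)
blue_seat 0.63 [190, 317, 22, 15] (array([420.4, 291.2]), array([42.1, 36.4]), -87.9)
bottle 0.96 [310, 156, 24, 32] (array([766.6,  23.5]), array([66.2, 50.9]), 1.5)
carton 0.72 [229, 162, 23, 51] (array([737.8, 205.4]), array([134.7,  40.4]), 8.2)
file 0.64 [400, 144, 16, 99] (array([ 742.7, -187.3]), array([244.9,  26. ]), -3.1)
```

The top view shows two plain-brass blocks: (419,285), which is larger, and (452,249), which is smaller. There is also a green block at (487,287), the silver block at (456,326), and weights at (165,318) and (200,324). The link is at (198,232) with its stripe at the bottom end, (197,247). I choose brass (452,249) and weight (200,324), and I'll check both in a crop.

View pics/top0c.png

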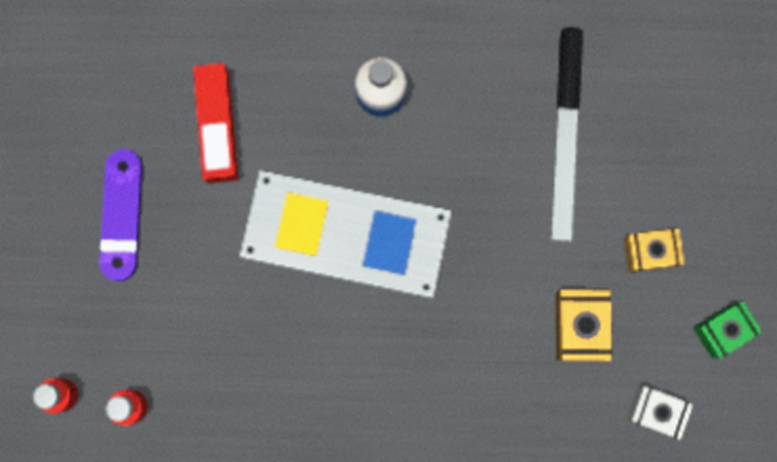

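```bash
R='0 0 -7.75 4.46 -8.32 0.4 1'; python3 -m jog '0 0 -7.75 4.46 -8.32 0.4 1; 0 0 -7.75 4.46 -8.32 0.4 1; 0 0 -7.75 4.46 -8.32 0.4 1; 0 0 -7.75 4.46 -8.32 0.4 1; 0 0 -7.75 4.46 -8.32 0.4 1'; python3 -m jog '0 0 -7.75 4.46 -8.32 0.4 1; 0 0 -7.75 4.46 -8.32 0.4 1; 0 0 -7.75 4.46 -8.32 0.4 1; 0 0 -7.75 4.46 -8.32 0.4 1; 0 0 -7.75 4.46 -8.32 0.4 1'
```

```text
time_s: 2.28
ee_pos: [275.7, 341.1, 224.5]
ee_rot: [180.0, 0.0, 124.5]
force: [-1.3, 0.2, -0.6]
gripper_width: 91.4
time_s: 2.9
ee_pos: [387.7, 134.1, 234.2]
ee_rot: [179.9, -0.0, 85.8]
force: [-0.6, 0.9, -0.4]
gripper_width: 91.0
```

The crop confirms the choice: the smaller brass block is upper right, the silver one is below it, and the right-hand weight is nearer the plate.

```bash
python3 -m jog '0 0 -7.75 4.46 -8.32 0.4 1; 0 0 -7.75 4.46 -8.32 0.4 1; 0 0 -7.75 4.46 -8.32 0.4 1; 0 0 -7.75 4.46 -8.32 0.4 1; 0 0 -7.75 4.46 -8.32 0.4 1'; python3 -m jog '0 0 -7.7 3.6 -8.2 0.4 1; 0 0 -7.7 3.6 -8.2 0.4 1; 0 0 -7.7 3.6 -8.2 0.4 1; 0 0 -7.7 3.6 -8.2 0.4 1; 0 0 -7.7 3.6 -8.2 0.4 1'
cat > look.py <<'E'
import sys
from h import *
name=sys.argv[1]; P=camera_params('wrist'); im=grab_frame('wrist'); save(name,im)
s=env.state(); print('tcp',s['ee_pos'].round(1),'yaw',s['ee_rot'][2].round(1),'jaw',round(s['ee_rot'][2]-90,1),'t',s['time_s'])
for a in sys.argv[2:]:
    q,z=a.split(':')
    for d in spotter.trace(q,'wrist'):
        if d['conf']>.3: print(q,round(d['conf'],2),list(map(int,d['box'])),*rect(d['region'],float(z),'wrist',P))
E
python3 look.py w1.png brass_block:30 alu_block:30
```

```text
time_s: 3.52
ee_pos: [499.5, -73.2, 243.5]
ee_rot: [-180.0, -0.0, 47.2]
force: [0.4, -0.2, -0.5]
gripper_width: 91.5
time_s: 4.15
ee_pos: [589.1, -276.9, 252.8]
ee_rot: [-179.9, 0.0, 8.9]
force: [0.0, -0.5, -0.3]
gripper_width: 91.3
tcp [ 588.4 -275.6  253.1] yaw 8.9 jaw -81.1 t 4.2
brass_block 0.76 [360, 256, 57, 57] [ 526.4 -363.2] [55.6 49.6] -58.3
brass_block 0.75 [300, 169, 54, 44] [ 609.6 -284.1] [55.4 42.6] -81.2
brass_block 0.7 [208, 219, 66, 81] [ 523.6 -204.9] [86.2 58.3] 1.3
alu_block 0.57 [279, 357, 55, 16] [ 415.2 -289.9] [62.1 26.7] -81.0
```

View pics/w1.png

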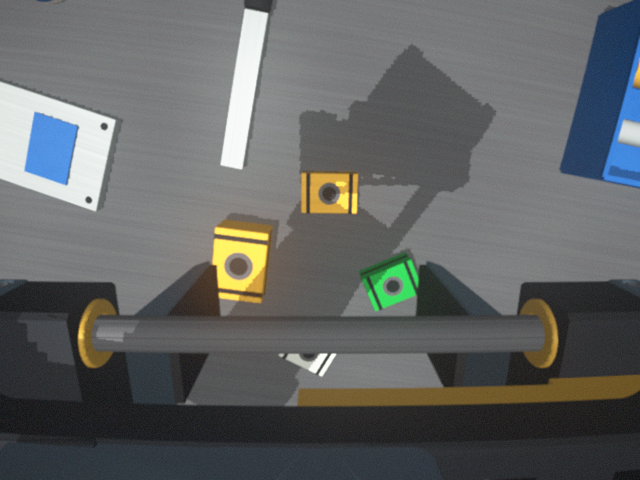

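The wrist view shows the small brass block at (329,193), the larger one at (242,262), the green one at (390,285), and the silver one partly hidden at (310,360). Small brass is at (609.5,-284) and the jaw is already aligned, so I'll grasp it.

```bash
python3 -m jog '0 0 0 0.82 -0.29 -3 1; 0 0 0 0.82 -0.29 -6 1;0 0 0 0.82 -0.29 -8 1; 0 0 0 0.82 -0.29 -9.2 1; 0 0 0 0.82 -0.29 -9.2 1' 30;  python3 -m jog '0 0 0 0 0 -0.4 1; 0 0 0 0 0 -0.7 1; 0 0 0 0 0 -0.7 0.4;0 0 0 0 0 -0.7 0.4;0 0 0 0 0 -0.7 0.4'; python3 -m jog '0 0 0 0 0 0 0.4;0 0 0 0 0 0 0.4;0 0 0 0 0 0 0.4'
```

```text
time_s: 4.92
ee_pos: [605.5, -281.5, 20.8]
ee_rot: [-179.7, 0.4, 8.9]
force: [-0.5, -0.4, 0.5]
gripper_width: 91.4
time_s: 5.55
ee_pos: [608.5, -285.1, 7.0]
ee_rot: [180.0, -0.0, 8.8]
force: [-0.6, 0.3, 0.1]
gripper_width: 64.1
time_s: 5.92
ee_pos: [608.3, -285.0, 6.8]
ee_rot: [180.0, -0.0, 8.8]
force: [0.1, -0.1, 2.1]
gripper_width: 55.8
```

```bash
python3 -m jog '0 0 0 0 0 1 0.4;0 0 0 0 0 2.5 0.4;0 0 0 0 0 4.5 0.4;0 0 0 0 0 6 0.4;0 0 0 0 0 7 0.4'; python3 -m jog '0 0 1.4 0 1 0 0.4;0 0 2.8 0 2.2 0 0.4;0 0 4.2 0 3.4 0 0.4;0 0 5.7 0 4.6 0 0.4;0 0 7.1 0 5.7 0 0.4';  python3 -m jog '0 0 1.4 0 1.3 0 0.4;0 0 2.8 0 2.6 0 0.4;0 0 4.2 0 3.9 0 0.4;0 0 5.7 0 5 0 0.4;0 0 7.1 0 5.7 0 0.4'; python3 -m jog '0 0 0 0 0 0 0.4;0 0 0 0 0 0 0.4'; python3 look.py w2.png plate:12 yellow_seat:15 blue_seat:15
```

```text
time_s: 6.55
ee_pos: [608.1, -284.8, 182.5]
ee_rot: [180.0, -0.0, 8.8]
force: [0.8, 0.2, -4.2]
gripper_width: 55.8
time_s: 7.18
ee_pos: [607.3, -141.1, 180.0]
ee_rot: [-179.9, 0.1, 44.5]
force: [0.1, -0.7, -4.0]
gripper_width: 56.0
time_s: 7.8
ee_pos: [607.2, 1.6, 180.0]
ee_rot: [-179.8, 0.0, 80.1]
force: [-0.2, 0.0, -3.7]
gripper_width: 56.0
time_s: 8.05
ee_pos: [607.8, -0.5, 180.8]
ee_rot: [-179.9, 0.0, 79.7]
force: [0.4, 0.1, -3.7]
gripper_width: 55.7
tcp [608.   -0.8 181. ] yaw 79.6 jaw -10.4 t 8.1
plate 0.83 [255, 10, 127, 240] [621.   70.1] [196.1 101.1] 79.7
yellow_seat 0.83 [278, 55, 82, 68] [627.1 106.6] [65.7 50.1] -10.4
blue_seat 0.85 [278, 183, 78, 58] [609.4   9.3] [63.8 46.9] -10.4
```

View pics/w2.png

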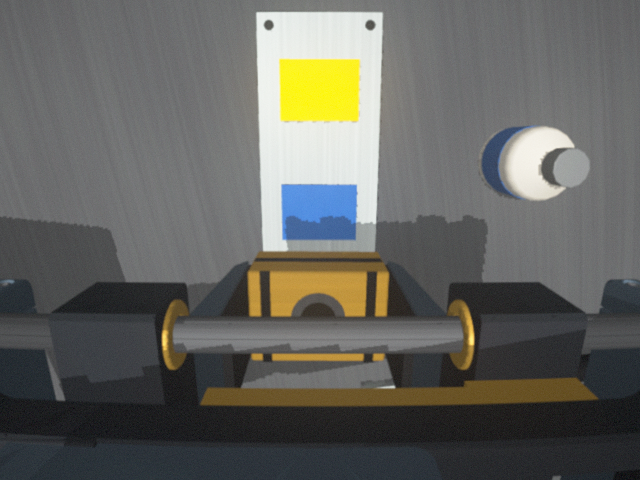

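Seats are clear at yellow (319,90) and blue (319,211), the block is held square, and yaw matches the plate at 79.6. I'll go to yellow.

```bash
python3 -m jog '0 0 0 0.2 1.2 0 0.4;0 0 0 0.5 2.6 0 0.4;0 0 0 0.7 3.8 0 0.4;0 0 0 0.77 4.26 0 0.4;0 0 0 0.77 4.26 0 0.4'; python3 -m jog '0 0 0 0 0 -1.5 0.4;0 0 0 0 0 -3.5 0.4;0 0 0 0 0 -5 0.4;0 0 0 0 0 -6 0.4;0 0 0 0 0 -6 0.4'; python3 -m jog '0 0 0 0 0 0 0.4;0 0 0 0 0 0 0.4;0 0 0 0 0 0 0.4'
```

```text
time_s: 8.88
ee_pos: [627.4, 106.5, 181.3]
ee_rot: [-180.0, 0.0, 79.8]
force: [-0.2, -1.1, -4.2]
gripper_width: 56.0
time_s: 9.5
ee_pos: [625.7, 104.8, 29.5]
ee_rot: [-179.7, 0.1, 79.7]
force: [-0.9, -0.3, -2.5]
gripper_width: 56.0
time_s: 9.88
ee_pos: [628.1, 106.6, 32.7]
ee_rot: [179.9, -0.0, 79.8]
force: [-0.9, -0.1, -4.6]
gripper_width: 55.5
```

Now lower 11 mm, release, and rise.

```bash
python3 -m jog '0 0 0 0 0 -0.15 0.4;0 0 0 0 0 -0.3 0.4;0 0 0 0 0 -0.42 0.4;0 0 0 0 0 -0.44 0.4;0 0 0 0 0 -0.44 0.4'; python3 -m jog '0 0 0 0 0 0 0.8;0 0 0 0 0 0 0.8;0 0 0 0 0 0 0.8;0 0 0 0 0 0 0.8'; python3 -m jog '0 0 0 0 0 1 0.8;0 0 0 0 0 2.5 0.9;0 0 0 0 0 4.5 1;0 0 0 0 0 6 1;0 0 0 0 0 7 1';  python3 -m jog '0 0 0 0 -1.6 0 1;0 0 0 0 -3.2 0 1;0 0 0 0 -4 0 1;0 0 0 0 -4 0 1; 0 0 0 0 -4 0 1'; python3 look.py w3.png plate:12 brass_block:45 blue_seat:15
```

```text
time_s: 10.5
ee_pos: [627.2, 106.6, 21.7]
ee_rot: [-180.0, 0.0, 79.8]
force: [-2.3, -0.1, 4.5]
gripper_width: 55.8
time_s: 11.0
ee_pos: [627.5, 106.6, 20.4]
ee_rot: [180.0, -0.0, 79.8]
force: [0.2, -0.0, 0.6]
gripper_width: 73.0
time_s: 11.62
ee_pos: [628.1, 106.7, 197.8]
ee_rot: [179.8, -0.1, 79.8]
force: [-0.5, -0.3, -0.5]
gripper_width: 91.1
time_s: 12.25
ee_pos: [627.5, 7.7, 195.3]
ee_rot: [-180.0, -0.0, 79.8]
force: [0.5, -0.2, 0.7]
gripper_width: 90.8
tcp [627.5   7.9 195.3] yaw 79.8 jaw -10.2 t 12.3
plate 0.57 [236, 30, 118, 254] [618.6  58.1] [220.5 100.8] 79.5
brass_block 0.63 [259, 75, 71, 56] [626.7 107. ] [55.3 40.2] -10.5
brass_block 0.47 [233, 399, 57, 7] [ 545.8 -148. ] [49.4  8.9] -9.6
```

View pics/w3.png

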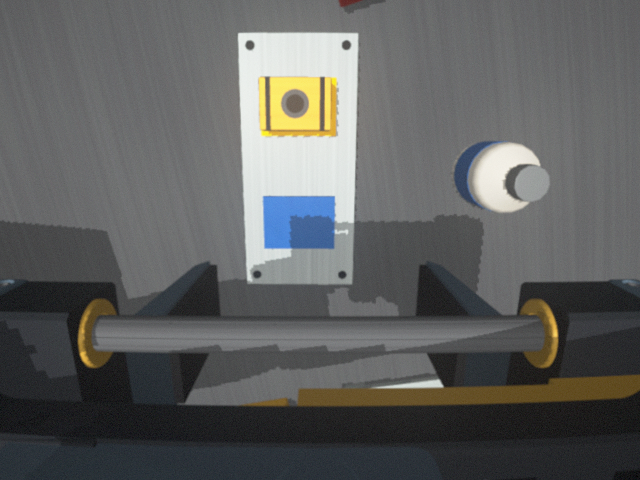

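Brass sits about 1 mm from the seat centre and is square. Next I measure the aluminium block from the top camera.

```bash
python3 - <<'E'
from h import *
im=grab_frame('top')
for d in spotter.trace('alu_block','top'): print(round(d['conf'],2),d['box'],rect(d['region'],30,'top'))
m=(im.min(2)>150); m[:305]=0;m[345:]=0;m[:,:435]=0;m[:,475:]=0
m=cv2.morphologyEx(m.astype('uint8'),3,np.ones((5,5)))
print(m.sum(),rect(m,30,'top'))
E
python3 -m jog '0 0 -2 -1 -1.6 0 1;0 0 -4 -2 -3.2 0 1;0 0 -6 -3 -4.8 0 1;0 0 -8 -4 -6 0 1;0 0 -10 -4 -6 0 1'
```

```text
0.55 [443.8, 313.1, 23.6, 24.8] (array([ 432.6, -286.3]), array([60.1, 40.3]), 72.0)
392 (array([ 432.4, -289.6]), array([56.7, 40.6]), 70.4)
time_s: 13.18
ee_pos: [525.9, -145.0, 195.8]
ee_rot: [180.0, 0.0, 29.3]
force: [0.7, 0.8, -0.2]
gripper_width: 91.1
```

```bash
python3 -m jog '0 0 -2 -1 -1.4 0 1;0 0 -4 -2 -2.8 0 1;0 0 -6 -3 -4.2 0 1;0 0 -8 -4 -5.6 0 1;0 0 -9.8 -4 -5.6 0 1'; python3 -m jog '0 0 0 0 0 0 1;0 0 0 0 0 0 1'; python3 look.py w4.png alu_block:30 brass_block:30
```

```text
time_s: 13.8
ee_pos: [426.1, -285.2, 195.6]
ee_rot: [180.0, -0.0, -19.7]
force: [0.2, 0.9, -0.0]
gripper_width: 91.0
time_s: 14.05
ee_pos: [427.8, -283.0, 195.5]
ee_rot: [180.0, -0.0, -19.1]
force: [0.1, -0.2, 0.1]
gripper_width: 91.1
tcp [ 427.8 -282.9  195.5] yaw -19.1 jaw -109.1 t 14.1
alu_block 0.9 [292, 193, 64, 44] [ 432.4 -290.5] [55.6 43.5] 70.0
brass_block 0.94 [337, 35, 81, 91] [ 521.1 -365.1] [59.6 41.3] -57.5
brass_block 0.88 [138, 92, 106, 106] [ 523.5 -205.8] [78.4 65.1] 0.5
```

View pics/w4.png

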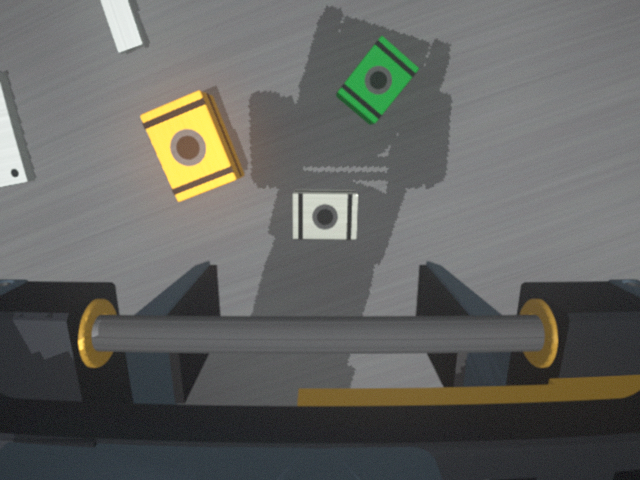

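The silver block is at (326,215), close to square with the jaws. Descending and gripping.

```bash
python3 -m jog '0 0 -0.16 0.18 -0.28 -1.5 1;0 0 -0.16 0.18 -0.28 -3.5 1;0 0 -0.16 0.18 -0.28 -5.5 1;0 0 -0.16 0.18 -0.28 -6.6 1;0 0 -0.16 0.18 -0.28 -6.6 1' 25; python3 -m jog '0 0 0 0 0 -0.5 1; 0 0 0 0 0 -1 1; 0 0 0 0 0 -1 0.9;0 0 0 0 0 -1 0.4;0 0 0 0 0 -1 0.4'; python3 -m jog '0 0 0 0 0 0 0.4;0 0 0 0 0 0 0.4;0 0 0 0 0 0 0.4;0 0 0 0 0 0 0.4'
```

```text
time_s: 14.82
ee_pos: [430.8, -289.2, 28.6]
ee_rot: [-179.9, 0.3, -20.0]
force: [0.2, -0.1, 0.6]
gripper_width: 91.1
time_s: 15.45
ee_pos: [432.3, -290.6, 6.0]
ee_rot: [180.0, -0.1, -20.0]
force: [0.7, 0.6, 0.1]
gripper_width: 65.3
time_s: 15.95
ee_pos: [432.2, -290.6, 5.8]
ee_rot: [180.0, -0.0, -20.0]
force: [-0.4, 0.2, 4.1]
gripper_width: 55.9
```

```bash
python3 -m jog '0 0 0 0 0 1 0.4;0 0 0 0 0 2.5 0.4;0 0 0 0 0 4.5 0.4;0 0 0 0 0 6 0.4;0 0 0 0 0 7 0.4'; python3 -m jog '0 0 2 0.7 1.2 0 0.4;0 0 4 1.4 2.4 0 0.4;0 0 6 2.1 3.6 0 0.4;0 0 8 2.8 4.8 0 0.4;0 0 9.95 3.54 6 0 0.4';  python3 -m jog '0 0 2 0.7 1.2 0 0.4;0 0 4 1.4 2.4 0 0.4;0 0 6 2.1 3.6 0 0.4;0 0 8 2.8 4.8 0 0.4;0 0 9.95 3.54 6 0 0.4'; python3 -m jog '0 0 0 0 0 0 0.4;0 0 0 0 0 0 0.4; 0 0 0 0 0 0 0.4'
```

```text
time_s: 16.58
ee_pos: [432.1, -290.4, 181.9]
ee_rot: [180.0, -0.1, -20.0]
force: [0.1, 0.2, -2.1]
gripper_width: 55.7
time_s: 17.2
ee_pos: [520.4, -139.2, 179.7]
ee_rot: [-179.9, 0.1, 30.0]
force: [0.6, -0.4, -1.1]
gripper_width: 55.9
time_s: 17.82
ee_pos: [608.9, 10.7, 179.5]
ee_rot: [-179.9, 0.0, 79.8]
force: [0.0, -0.4, -0.9]
gripper_width: 56.3
time_s: 18.2
ee_pos: [608.3, 8.7, 180.2]
ee_rot: [-180.0, 0.0, 79.4]
force: [-0.5, 0.8, -1.7]
gripper_width: 56.0
```

```bash
python3 -m jog '0 0 0 0.04 0 -1.5 0.4;0 0 0 0.04 0 -3.5 0.4;0 0 0 0.04 0 -5 0.4;0 0 0 0.04 0 -5.9 0.4;0 0 0 0.04 0 -5.9 0.4'; python3 -m jog '0 0 0 0 0 0 0.4;0 0 0 0 0 -0.2 0.4;0 0 0 0 0 -0.35 0.4;0 0 0 0 0 -0.48 0.4;0 0 0 0 0 -0.48 0.4';python3 -m jog '0 0 0 0 0 0 0.4;0 0 0 0 0 0 0.4'
```

```text
time_s: 18.82
ee_pos: [608.2, 8.8, 31.4]
ee_rot: [-179.8, 0.1, 79.4]
force: [0.3, 0.2, -1.7]
gripper_width: 55.8
time_s: 19.45
ee_pos: [610.0, 9.7, 20.9]
ee_rot: [180.0, 0.0, 79.5]
force: [0.8, 0.5, -2.2]
gripper_width: 56.1
time_s: 19.7
ee_pos: [609.9, 9.6, 20.9]
ee_rot: [180.0, 0.0, 79.5]
force: [0.1, -0.2, -1.9]
gripper_width: 56.1
```

```bash
python3 -m jog '0 0 0 0 0 -0.04 0.4;0 0 0 0 0 -0.05 0.4;0 0 0 0 0 -0.05 0.4'; python3 -m jog '0 0 0 0 0 0 0.8;0 0 0 0 0 0 0.8;0 0 0 0 0 0 0.8;0 0 0 0 0 0 0.8'; python3 -m jog '0 0 0 0 0 1 0.8;0 0 0 0 0 2.5 0.9;0 0 0 0 0 4.5 1;0 0 0 0 0 6 1;0 0 0 0 0 7 1'; python3 -m jog '0 0 0 0 -1.6 0 1;0 0 0 0 -3.2 0 1;0 0 0 0 -3.6 0 1;0 0 0 0 -3.6 0 1; 0 0 0 0 -3.6 0 1'; python3 look.py w5.png plate:12 brass_block:45 alu_block:45
python3 - <<'E'
from h import *
im=grab_frame('top')
for d in spotter.trace('link','top'): print(round(d['conf'],2),d['box'],rect(d['region'],10,'top'))
E
```

```text
time_s: 20.08
ee_pos: [610.0, 9.6, 20.8]
ee_rot: [180.0, -0.0, 79.5]
force: [-1.2, 0.8, 5.5]
gripper_width: 55.7
time_s: 20.58
ee_pos: [610.0, 9.6, 19.6]
ee_rot: [-180.0, 0.0, 79.5]
force: [-0.2, 1.2, 0.5]
gripper_width: 72.9
time_s: 21.2
ee_pos: [610.5, 9.6, 197.0]
ee_rot: [179.8, -0.0, 79.5]
force: [-0.2, 0.8, -0.3]
gripper_width: 91.1
time_s: 21.82
ee_pos: [609.9, -79.3, 194.6]
ee_rot: [-180.0, -0.0, 79.5]
force: [-0.5, 0.0, 0.3]
gripper_width: 91.2
tcp [610.  -79.2 194.6] yaw 79.5 jaw -10.5 t 21.875
plate 0.71 [258, 3, 75, 18] [623.3  96.5] [61.2 14.8] -10.8
plate 0.6 [234, 2, 124, 188] [612.8  26.7] [156.6 100.5] 79.5
brass_block 0.95 [204, 356, 97, 46] [ 525.  -207.1] [82.8 52.2] -9.8
brass_block 0.75 [259, 0, 73, 19] [623.5  86.5] [54.6 13.3] -10.8
brass_block 0.56 [235, 1, 120, 188] [613.7  23.7] [141.1  91. ] 79.4
alu_block 0.8 [261, 93, 71, 49] [609.4   9.7] [55.3 39.8] -10.6
0.63 [188.6, 199.6, 22.6, 61.0] (array([635.1, 313. ]), array([148.7,  47.4]), -0.5)
0.26 [287.8, 225.7, 9.6, 28.3] (array([627.,  87.]), array([60.8,  4.8]), -11.2)
```

View pics/w5.png

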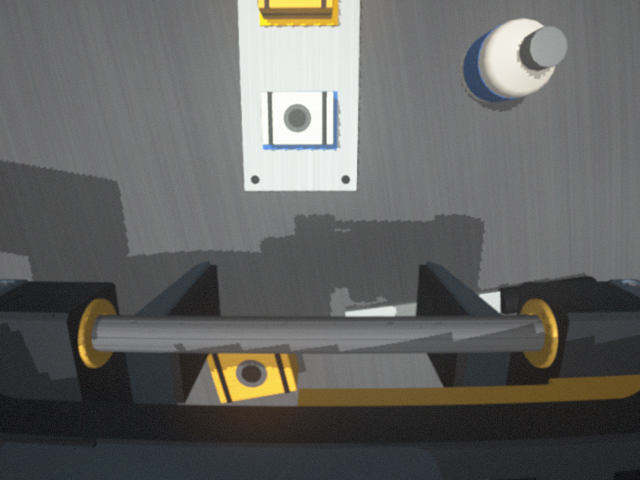

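The aluminium block is on blue, within 1 mm and square. On to the link.

```bash
python3 -m jog '0 0 2 0.1 1.6 0 1;0 0 4 0.2 3.2 0 1;0 0 6 0.3 4.8 0 1;0 0 8 0.4 6.4 0 1;0 0 10 0.5 7.84 0 1'; python3 -m jog '0 0 2 0.1 1.6 0 1;0 0 4 0.2 3.2 0 1;0 0 6 0.3 4.8 0 1;0 0 8 0.4 6.4 0 1;0 0 10 0.5 7.84 0 1'; python3 -m jog '0 0 0 0 0 0 1;0 0 0 0 0 0 1'; python3 look.py w6.png link:10 weight:34
```

```text
time_s: 22.75
ee_pos: [622.4, 117.3, 194.8]
ee_rot: [180.0, -0.0, 129.8]
force: [0.5, -0.2, -0.6]
gripper_width: 91.3
time_s: 23.38
ee_pos: [634.8, 313.4, 194.6]
ee_rot: [180.0, -0.0, 179.8]
force: [0.7, -1.1, 0.0]
gripper_width: 91.2
time_s: 23.62
ee_pos: [634.7, 311.2, 194.5]
ee_rot: [-180.0, -0.0, 179.4]
force: [0.1, -0.3, 0.4]
gripper_width: 90.9
tcp [634.9 310.7 194.7] yaw 179.4 jaw 89.4 t 23.675
link 0.65 [294, 134, 50, 162] [633.6 313.6] [149.7  40.9] 0.8
weight 0.44 [295, 133, 48, 166] [629.3 312.8] [140.6  38.1] 0.7
```

View pics/w6.png

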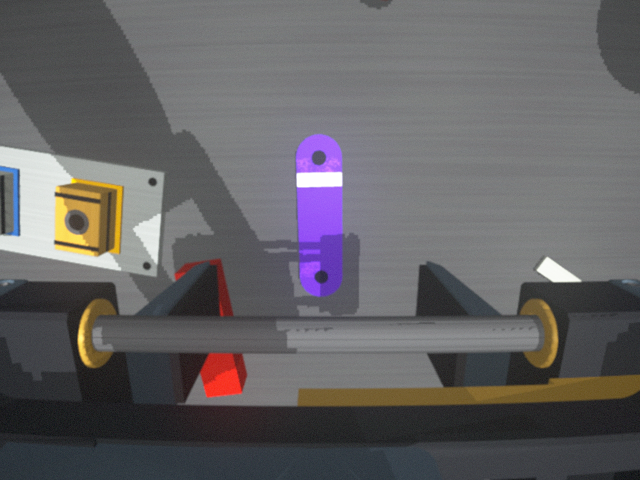

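The link is at (320,215) with its stripe on the near (-x) side, as expected. Descending.

```bash
python3 -m jog '0 0 0.26 -0.05 0.1 -1.5 1;0 0 0.26 -0.05 0.1 -3.5 0.9;0 0 0.26 -0.05 0.1 -5.5 0.8;0 0 0.26 -0.05 0.1 -7 0.7;0 0 0.26 -0.05 0.1 -7 0.7' 40; python3 -m jog '0 0 0 0 0 -0.3 0.7; 0 0 0 0 0 -0.63 0.7; 0 0 0 0 0 -0.63 0.7'
```

```text
time_s: 24.4
ee_pos: [631.6, 312.1, 16.6]
ee_rot: [-179.8, -0.4, -179.3]
force: [-0.7, -1.3, 0.6]
gripper_width: 64.1
time_s: 24.78
ee_pos: [633.8, 314.1, 4.4]
ee_rot: [180.0, 0.0, -179.2]
force: [0.3, -0.6, -0.2]
gripper_width: 63.9
```

```bash
python3 -m jog '0 0 0 0 0 -0.06 0.7; 0 0 0 0 0 -0.06 0.3;0 0 0 0 0 -0.06 0.3;0 0 0 0 0 -0.06 0.3;0 0 0 0 0 -0.06 0.3';  python3 -m jog '0 0 0 0 0 0 0.3;0 0 0 0 0 0 0.3;0 0 0 0 0 1 0.3;0 0 0 0 0 2 0.3;0 0 0 0 0 3 0.3';python3 -m jog '0 0 0 0 0 2 0.3;0 0 0 0 0 4 0.3;0 0 0 0 0 4 0.3'
```

```text
time_s: 25.4
ee_pos: [633.8, 313.9, 2.6]
ee_rot: [-180.0, 0.0, -179.2]
force: [0.7, -1.6, 0.8]
gripper_width: 39.5
time_s: 26.02
ee_pos: [632.8, 314.1, 76.7]
ee_rot: [-180.0, -0.1, -179.2]
force: [1.1, -1.2, -3.5]
gripper_width: 39.5
time_s: 26.4
ee_pos: [635.7, 315.5, 181.7]
ee_rot: [179.7, 0.5, -179.2]
force: [0.5, 1.0, -3.6]
gripper_width: 39.7
```

```bash
python3 -m jog '0 0 -2 -0.06 -1 0 0.3;0 0 -4 -0.12 -2 0 0.3;0 0 -6 -0.18 -3 0 0.3;0 0 -8 -0.24 -4 0 0.3;0 0 -10.1 -0.31 -5.12 0 0.3'; python3 -m jog '0 0 -2 -0.06 -1 0 0.3;0 0 -4 -0.12 -2 0 0.3;0 0 -6 -0.18 -3 0 0.3;0 0 -8 -0.24 -4 0 0.3;0 0 -10.1 -0.31 -5.12 0 0.3'; python3 -m jog '0 0 0 0 0 0 0.3;0 0 0 0 0 0 0.3;0 0 0 0 0 0 0.3';  python3 look.py w7.png link:188 plate:12
```

```text
time_s: 27.02
ee_pos: [624.3, 185.3, 174.0]
ee_rot: [-179.7, -0.2, 129.9]
force: [0.9, 0.1, -4.9]
gripper_width: 39.6
time_s: 27.65
ee_pos: [616.6, 57.6, 174.2]
ee_rot: [-179.7, 0.1, 79.4]
force: [0.8, -0.0, -3.5]
gripper_width: 39.6
time_s: 28.02
ee_pos: [617.9, 59.0, 176.6]
ee_rot: [-179.9, -0.0, 79.9]
force: [-0.0, 0.5, -3.6]
gripper_width: 39.2
tcp [618.   59.  176.9] yaw 79.8 jaw -10.2 t 28.075
link 0.89 [265, 128, 101, 262] [623.1  93.9] [78.3 39.8] 80.8
plate 0.78 [255, 90, 123, 174] [625.3  95.8] [145.7 101.4] 79.2
```

View pics/w7.png

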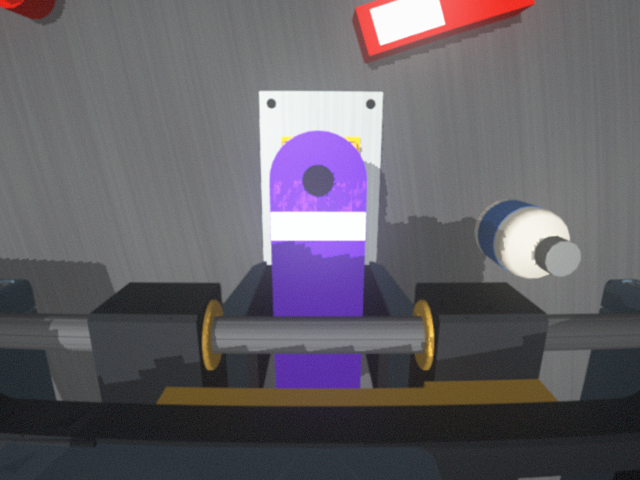

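The link hangs level, with its stripe toward the yellow/brass end. Lowering.

```bash
python3 -m jog '0 0 0 0.02 -0.03 -1.2 0.3;0 0 0 0.02 -0.03 -2.6 0.3;0 0 0 0.02 -0.03 -4 0.3;0 0 0 0.02 -0.03 -4.6 0.3;0 0 0 0.02 -0.03 -4.6 0.3'; python3 -m jog '0 0 0 0 0 0 0.3;0 0 0 0 0 0 0.3;0 0 0 0 0 0 0.3'
```

```text
time_s: 28.8
ee_pos: [618.4, 57.6, 61.9]
ee_rot: [-179.9, 0.0, 79.8]
force: [0.2, -0.2, -3.3]
gripper_width: 39.3
time_s: 29.18
ee_pos: [619.2, 57.4, 63.4]
ee_rot: [179.9, -0.0, 79.8]
force: [-0.9, -0.3, -3.5]
gripper_width: 39.9
```

```bash
python3 -m jog '0 0 0 -0.03 0.03 -0.25 0.3;0 0 0 -0.03 0.03 -0.45 0.3;0 0 0 -0.03 0.03 -0.58 0.3;0 0 0 -0.03 0.03 -0.63 0.3;0 0 0 -0.03 0.03 -0.63 0.3'; python3 -m jog '0 0 0 0 0 -0.03 0.3;0 0 0 0 0 -0.03 0.3'
```

```text
time_s: 29.8
ee_pos: [617.6, 58.1, 47.6]
ee_rot: [-180.0, 0.0, 79.8]
force: [-3.1, 0.0, 4.1]
gripper_width: 39.5
time_s: 30.05
ee_pos: [617.6, 58.1, 47.5]
ee_rot: [-180.0, 0.0, 79.8]
force: [-4.8, 0.4, 9.4]
gripper_width: 39.5
```

```bash
python3 -m jog '0 0 0 0 0 0 0.6;0 0 0 0 0 0 0.6;0 0 0 0 0 0 0.6'; python3 -m jog '0 0 0 0 0 0.5 0.6;0 0 0 0 0 1.5 0.6;0 0 0 0 0 3.5 0.8;0 0 0 0 0 5 1;0 0 0 0 0 6 1'; python3 -m jog '0 0 0 0 -2 0 1;0 0 0 0 -4 0 1;0 0 0 0 -4.4 0 1;0 0 0 0 -4.4 0 1; 0 0 0 0 -4.4 0 1'; python3 look.py w8.png link:55 plate:12 brass_block:45 alu_block:45
```

```text
time_s: 30.42
ee_pos: [618.3, 58.1, 45.8]
ee_rot: [180.0, -0.0, 79.8]
force: [-0.1, 0.2, 1.0]
gripper_width: 54.8
time_s: 31.05
ee_pos: [618.8, 58.2, 199.3]
ee_rot: [179.8, -0.1, 79.8]
force: [0.4, 0.5, -0.8]
gripper_width: 81.9
time_s: 31.68
ee_pos: [618.0, -50.7, 196.2]
ee_rot: [180.0, -0.0, 79.8]
force: [0.4, 0.4, -0.1]
gripper_width: 90.8
tcp [618.  -50.6 196.1] yaw 79.8 jaw -10.2 t 31.725
link 0.82 [262, 0, 55, 191] [615.6  52.3] [137.1  40.3] 79.6
plate 0.93 [233, 1, 123, 221] [615.   41.5] [186.4 101.4] 79.7
plate 0.6 [253, 1, 82, 61] [656.4 101. ] [49.3 13.5] 65.1
brass_block 0.96 [255, 0, 75, 55] [649.1  98.5] [40.6 10.8] 82.0
brass_block 0.77 [200, 355, 99, 49] [ 529.2 -181.6] [84.3 56.8] -9.7
brass_block 0.53 [256, 0, 80, 62] [651.4  95. ] [44.1 11.5] 74.2
alu_block 0.55 [259, 133, 68, 46] [631.    5.8] [39.3 12. ] 78.2
```

View pics/w8.png

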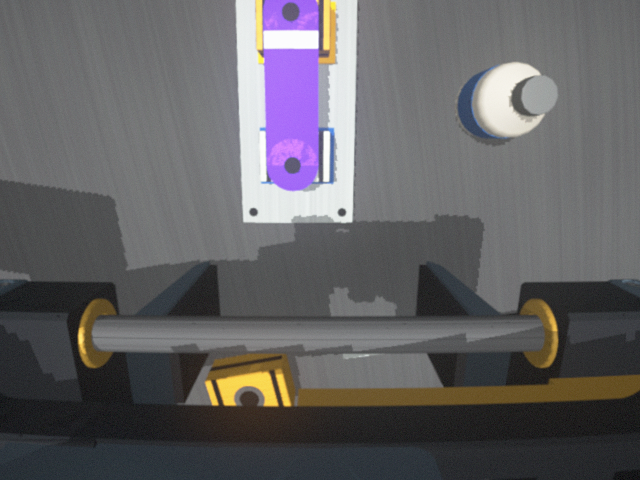

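The link lies centred over both blocks with its stripe over brass. Now the weight.

```bash
python3 -m jog '0 0 0 -0.8 1.2 0 1;0 0 0 -1.6 2.4 0 1;0 0 0 -2.4 3.6 0 1;0 0 0 -3.2 4.8 0 1;0 0 0 -3.95 5.6 0 1'; python3 -m jog '0 0 0 -0.8 1.2 0 1;0 0 0 -1.6 2.4 0 1;0 0 0 -2.4 3.6 0 1;0 0 0 -3.2 4.8 0 1;0 0 0 -3.95 5.6 0 1'; python3 -m jog '0 0 0 0 0 0 1;0 0 0 0 0 0 1'; python3 look.py w9.png weight:58
```

```text
time_s: 32.55
ee_pos: [518.4, 89.7, 196.1]
ee_rot: [180.0, -0.0, 79.8]
force: [0.2, -0.6, 0.2]
gripper_width: 91.3
time_s: 33.17
ee_pos: [419.5, 229.6, 196.1]
ee_rot: [180.0, -0.0, 79.8]
force: [0.2, -0.4, 0.2]
gripper_width: 91.3
time_s: 33.42
ee_pos: [420.9, 228.0, 196.1]
ee_rot: [180.0, 0.0, 79.8]
force: [0.8, -0.6, 1.0]
gripper_width: 91.4
tcp [421.  227.7 196.1] yaw 79.7 jaw -10.3 t 33.475
weight 0.73 [278, 129, 47, 48] [420.5 290.4] [34.7 34.5] 34.5
weight 0.63 [277, 23, 47, 58] [429.2 361.7] [37.  33.9] 62.0
```

View pics/w9.png

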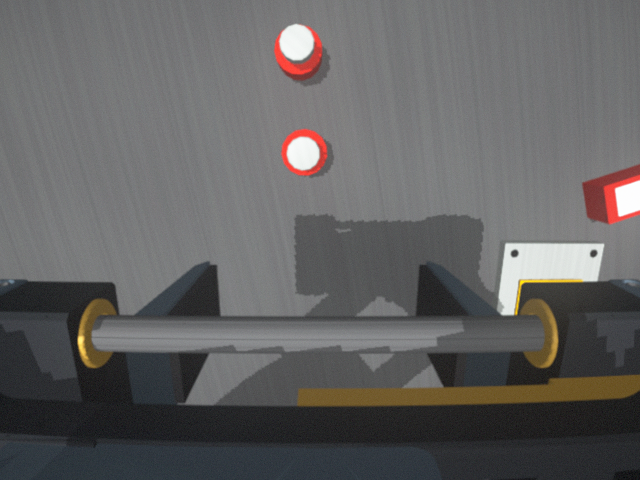

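The target weight is at (303,153) and the look-alike at (297,45). I'll locate the knob at z=58 by its white disc.

Run:
```python
from h import *
P=camera_params('wrist'); im=grab_frame('wrist').astype(int)
m=(im.min(2)>140); m[:110]=0;m[195:]=0;m[:,:260]=0;m[:,350:]=0
print(m.sum(),rect(m,58,'wrist',P))
m=(im[:,:,0]>120); m[:110]=0;m[195:]=0;m[:,:260]=0;m[:,350:]=0
print(m.sum(),rect(m,34,'wrist',P), env.state()['ee_pos'])
```

```text
882 (array([419.5, 290. ]), array([24.6, 24.3]), 79.6)
7358 (array([420.3, 288.9]), array([74.5, 67.7]), -10.4) [421.06882185 227.56575399 195.96051265]
```

```bash
python3 -m jog '0 0 0 -0.06 1.2 0 1;0 0 0 -0.06 2.4 0 1;0 0 0 -0.06 2.5 -1.5 1;0 0 0 -0.06 2.5 -3.5 1;0 0 0 -0.06 2.5 -4.5 1' 25; python3 -m jog '0 0 0 0 0 0 1;0 0 0 0 0 -0.8 1;0 0 0 0 0 -1.5 0.8;0 0 0 0 0 -1.84 0.7;0 0 0 0 0 -1.84 0.6'; python3 -m jog '0 0 0 0 0 0 0.6;0 0 0 0 0 0 0.6'
```

```text
time_s: 34.2
ee_pos: [418.3, 289.3, 81.0]
ee_rot: [-179.9, 0.2, 79.7]
force: [-0.1, 0.1, 0.8]
gripper_width: 91.2
time_s: 34.83
ee_pos: [419.5, 290.6, 38.0]
ee_rot: [180.0, -0.0, 79.7]
force: [0.3, 0.8, 0.2]
gripper_width: 64.2
time_s: 35.08
ee_pos: [419.4, 290.9, 38.2]
ee_rot: [179.9, -0.1, 79.8]
force: [-0.1, -0.4, -0.7]
gripper_width: 55.0
```

```bash
python3 -m jog '0 0 0 0 0 0 0.4;0 0 0 0 0 0 0.2;0 0 0 0 0 0 0.1;0 0 0 0 0 0 0.1;0 0 0 0 0 0 0.1'; python3 -m jog '0 0 0 0 0 0 0.1;0 0 0 0 0 0.3 0.1;0 0 0 0 0 1 0.1;0 0 0 0 0 2 0.1;0 0 0 0 0 3 0.1'; python3 -m jog '0 0 0 0 0 1.5 0.1;0 0 0 0 0 3 0.1;0 0 0 0 0 3.4 0.1;0 0 0 0 0 3.4 0.1'
```

```text
time_s: 35.7
ee_pos: [419.3, 290.7, 37.6]
ee_rot: [180.0, -0.0, 79.8]
force: [1.0, -0.8, -0.2]
gripper_width: 24.6
time_s: 36.33
ee_pos: [418.1, 290.3, 112.9]
ee_rot: [-179.9, 0.1, 79.8]
force: [0.3, 0.7, -2.3]
gripper_width: 25.0
time_s: 36.83
ee_pos: [418.5, 290.4, 197.1]
ee_rot: [-180.0, 0.0, 79.8]
force: [0.4, 0.5, -2.6]
gripper_width: 25.4
```

```bash
python3 -m jog '0 0 0 0.6 -0.7 0 0.1;0 0 0 1.5 -1.8 0 0.1;0 0 0 2.5 -2.9 0 0.1;0 0 0 3.5 -4.1 0 0.1;0 0 0 3.97 -4.64 0 0.1'; python3 -m jog '0 0 0 0.6 -0.7 0 0.1;0 0 0 1.5 -1.8 0 0.1;0 0 0 2.5 -2.9 0 0.1;0 0 0 3.5 -4.1 0 0.1;0 0 0 3.97 -4.64 0 0.1'; python3 -m jog '0 0 0 0 0 0 0.1;0 0 0 0 0 0 0.1;0 0 0 0 0 0 0.1'; python3 look.py w10.png link:55
```

```text
time_s: 37.45
ee_pos: [518.0, 172.9, 195.1]
ee_rot: [-179.8, 0.1, 79.7]
force: [-0.5, 0.3, -2.7]
gripper_width: 25.2
time_s: 38.08
ee_pos: [617.5, 57.7, 195.7]
ee_rot: [-179.8, 0.0, 79.7]
force: [-0.2, 1.3, -2.2]
gripper_width: 24.9
time_s: 38.45
ee_pos: [616.6, 59.8, 197.6]
ee_rot: [-180.0, -0.0, 79.8]
force: [0.4, 0.7, -2.9]
gripper_width: 24.7
tcp [616.8  59.7 197.7] yaw 79.8 jaw -10.2 t 38.5
link 0.96 [293, 136, 55, 114] [621.9  87.7] [88.8 39.9] 79.6
```

View pics/w10.png

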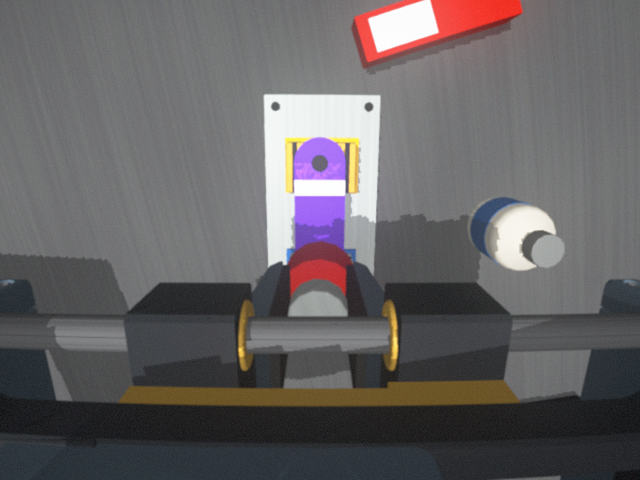

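Weight hangs upright in the jaws and link end positions confirm its middle at (616.6,58.1). Lowering.

```bash
python3 -m jog '0 0 0 0 -0.04 -1 0.1;0 0 0 0 -0.04 -2 0.1;0 0 0 0 -0.04 -3 0.1;0 0 0 0 -0.04 -3.6 0.1;0 0 0 0 -0.04 -3.6 0.1'; python3 -m jog '0 0 0 0 0 0 0.1;0 0 0 0 0 0 0.1;0 0 0 0 0 0 0.1'
```

```text
time_s: 39.17
ee_pos: [616.7, 57.8, 106.6]
ee_rot: [-179.9, 0.0, 79.8]
force: [-0.5, 0.0, -2.4]
gripper_width: 25.0
time_s: 39.55
ee_pos: [617.8, 57.6, 108.2]
ee_rot: [179.9, -0.0, 79.8]
force: [-0.6, 0.5, -3.1]
gripper_width: 24.8
```

```bash
python3 -m jog '0 0 0 0 0.04 -0.25 0.1;0 0 0 0 0.04 -0.45 0.1;0 0 0 0 0.04 -0.58 0.1;0 0 0 0 0.04 -0.62 0.1;0 0 0 0 0.04 -0.62 0.1'; python3 -m jog '0 0 0 0 0 -0.02 0.1;0 0 0 0 0 -0.02 0.1'
```

```text
time_s: 40.17
ee_pos: [617.4, 58.6, 92.5]
ee_rot: [180.0, -0.0, 79.8]
force: [-1.2, -0.4, 1.3]
gripper_width: 25.0
time_s: 40.42
ee_pos: [617.5, 58.6, 92.4]
ee_rot: [180.0, -0.0, 79.8]
force: [-2.3, 0.3, 4.9]
gripper_width: 24.9
```

Contact at +4.9 N. Release, rise, back off, and look.

```bash
python3 -m jog '0 0 0 0 0 0 0.4;0 0 0 0 0 0 0.5;0 0 0 0 0 0 0.6;0 0 0 0 0 0 0.6'; python3 -m jog '0 0 0 0 0 0.4 0.6;0 0 0 0 0 1.2 0.6;0 0 0 0 0 2.5 0.7;0 0 0 0 0 3.8 0.8;0 0 0 0 0 4.5 0.8'; python3 -m jog '0 0 0 0 -1.5 0 1;0 0 0 0 -3 0 1;0 0 0 0 -3.2 0 1;0 0 0 0 -3.2 0 1; 0 0 0 0 -3.2 0 1'; python3 look.py w11.png weight:113 link:55 brass_block:45 alu_block:45 plate:12
```

```text
time_s: 40.92
ee_pos: [617.5, 58.6, 91.3]
ee_rot: [180.0, 0.0, 79.8]
force: [0.7, 0.1, -0.9]
gripper_width: 54.7
time_s: 41.55
ee_pos: [618.3, 58.7, 206.9]
ee_rot: [179.8, -0.1, 79.8]
force: [0.3, 0.2, 0.9]
gripper_width: 72.7
time_s: 42.18
ee_pos: [617.5, -20.4, 204.1]
ee_rot: [180.0, -0.0, 79.8]
force: [0.1, -0.2, 0.1]
gripper_width: 91.3
tcp [617.5 -20.3 204.1] yaw 79.8 jaw -10.2 t 42.225
weight 0.59 [273, 103, 51, 53] [618.2  57. ] [34.1 33.8] 79.7
link 0.69 [272, 30, 53, 196] [623.6  97.6] [67.6 39.2] 80.0
brass_block 0.79 [213, 371, 84, 33] [ 529.9 -166.5] [79.1 41.3] -9.9
brass_block 0.57 [262, 36, 73, 58] [650.1 102.7] [41.6 11.5] 85.7
alu_block 0.96 [270, 168, 61, 46] [631.2   6.7] [41.5 11.7] 79.8
plate 0.62 [241, 0, 120, 250] [618.4  57.7] [217.5 100.3] 79.6
```

View pics/w11.png

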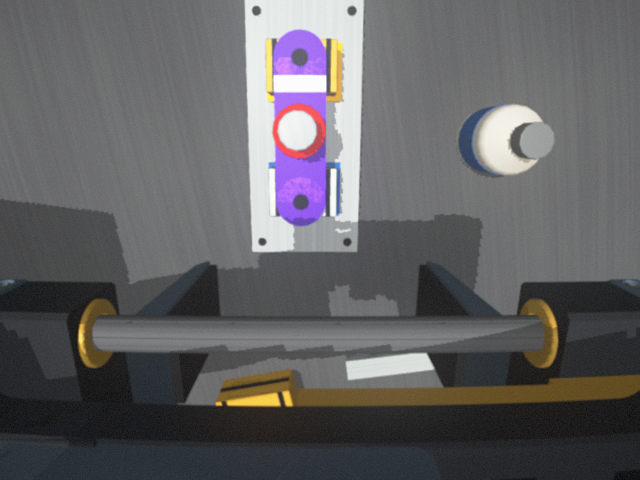

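The picture shows the weight upright at (299,131) on the middle of the link, both blocks on their seats at (303,70) and (304,190), and the stripe over brass. Handing in.

```bash
python3 -c "
from workcell import env
print(env.job_done(), env.state()['time_s'])"
```

```text
the job is handed in; nothing more can be done
the job is handed in; nothing more can be done
```

The link is set up as asked and the job is handed in at about 42 s of the 109 s allowed; the hand-in reports no verdict.

I put the smaller brass block on yellow and the aluminium block on blue. The link lies across them with its striped end over the brass, and the right-hand weight stands on its middle.

| Item | Last check | Off from target |
|---|---|---|
| Brass block | square on yellow | about 1 mm |
| Aluminium block | square on blue | about 1 mm |
| Link | in line with the plate (79.6° against 79.6°) | about 1–2 mm from the plate's centre |
| Weight | upright, let go | about 2 mm from the middle of the link |

- **Block figures:** these come from the looks taken before the link covered the blocks. In the last picture the networks could trace only slivers of the blocks and part of the link, so I judged those by eye, and they looked unmoved.
- **Bystanders:** I never touched the bottle, carton or file. In the last picture the bottle stands where it was; the carton was last seen just before the weight was lowered. I did not re-measure any of the three.

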